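# Gauge a casting dam in the taper slot

### The job

Check the thickness of the orange casting dam: stand it in the wide end of the gauge's tapered slot and slide it along, without ramming it, until it wedges firmly between jaw and fence, lying flat along the fence, so that it stays wedged when let go. Then slide the yellow-posted cursor up until its steel arm just touches the end of the dam, and leave both there to be read. Do not disturb the blue dam.

Things in the scene. Friction and masses are not known exactly. Their poses are not given: they have to be found in the camera images.
- dam_center (a point): Orange acrylic casting dam, about 250 g: a bar 110 mm long (its y), 34 mm high, with a central grip fin on top, 12 mm thick (x), 50 mm long (y) and 36 mm high; the same end for end. The bar's thickness (x) is to be gauged: 24 to 30 mm. This point: its centre, 35 mm above its underside.
- blue_dam_center (a point): Another dam of the same form, blue, with a 34 mm thick bar; not to be gauged. Stands beside the orange one, either nearer or farther. This point is at its centre, 35 mm above its underside.
- gauge: Fixed taper gauge. Origin: on the table, midway along its base plate, on the slot's line 13 mm from the fence's face. z up, y along the slot from the wide open end (-y) to the narrow end (+y), x from the fence towards the jaw. Base plate 8 mm thick (it is the slot's floor), y -160 to 160 mm, x -95 to 70 mm.
- fence (a point): Wide end of the gauge's straight fence, a dark bar with white ticks: on its slot face (gauge x = -13, y = -50 mm), at its top, 24 mm above the table. The fence runs 185 mm from here along gauge y. A dam pushed by its tail ends flat against it, and when wedged its tail still sticks out of the slot's wide end, above the base plate.
- jaw: Fixed tapered steel jaw on the gauge's base plate, axes as the gauge's; where along the slot it is clamped varies by +-15 mm. Origin: on the base plate's top, at the wide end of its sloping face. The face runs from there 170 mm along +y and closes in on the fence by 1 mm in 6 mm (x = -y/6). The slot is 39.3 mm wide at this origin. Jaw top 24 mm above the table.
- cursor (a joint): Slide of the cursor along the rail on the fence's outer side, m: 0 at the narrow end, growing as it slides towards the wide end (gauge -y), to 0.125. Friction about 1 N; stays where it is left.
- cursor_tip (a point): On the face of the cursor's steel arm that looks to the wide end, in the middle of the slot (gauge x = 0), 33 mm above the table. The arm is 12 mm thick and high, lies across the slot above fence and jaw (27 to 39 mm above the table) and meets the dam's bar end.
- cursor_post (a point): Centre of the cursor's yellow post, 18 mm square, from 30 to 80 mm above the table (this point at 55 mm), 70 mm from the slot's line on the fence side; its centre is 18 mm farther to gauge +y than the arm's face. It stands on a black carriage 36 mm long and 40 mm wide, 30 mm high.
There are look-alikes about, which are no part of the job. Of the things that look like the part that bears dam_center, the middle-sized one is meant.

How it is judged (in metres and radians):
On the way, in this order (a step that is already met when the one before it is completed fails the run):
1. the orange dam stands in the slot, slid along until it is wedged between fence and jaw (contact force between dam and jaw above 1 N and y of dam_center in the frame of jaw above 0.015 m and z of dam_center in the frame of gauge between 0.039 and 0.047 m and x of dam_center in the frame of gauge between -0.004 and 0.004 m and angle between dam_center's own z axis and vertical below 0.06 rad and angle between the y axis of dam_center and the y axis of gauge, either way round below 0.06 rad), for 0.2 s.
2. the cursor's arm is brought up against the wedged dam's end (all of step 1 and horizontal distance between cursor_tip and dam_center below 0.058 m), for 0.2 s.
At the end, for the whole second after the job is handed in: The orange dam stands upright on the slot's floor, flat along the fence (within 0.06 rad and 4 mm), and is wedged: it still presses on the jaw with over 1 N after being let go; the cursor's arm is within 3 mm of its end; at rest (all of step 2 and linear speed of dam below 0.01 m/s); the robot touches nothing.
It fails at once if the blue dam is shifted by more than 15 mm (distance of blue_dam_center from where it was at the start of the episode above 0.015 m).
It fails at once if the dam is rammed into the slot (more than 50 N on the jaw) (contact force between dam and jaw above 50 N).
It also fails if it takes over 67 s, if anything falls off the work surface, if the arm or the gripper's body presses on something with over 40 N, if the wrist force passes 120 N, or if a joint passes its speed limit or range.

### The arm

A 7-joint arm with a two-finger parallel gripper is mounted at the origin on the work surface. World frame = base frame: x ahead of the robot, y to its left, z up, the work surface at z = 0. Lengths are in mm, angles in rad, forces in N, time in s.
With the tool pointing down it reaches from about 425 to 1025 mm from the base axis. Payload 3.6 kg.
Tool frame: the origin (TCP) lies at the very end of the fingers, on their centre line; the grasp point (between the pads) lies 19 mm behind it; z points along the fingers, y is the direction in which the jaws open and shut (so a half turn about z gives the same grasp; the last joint's range is limited). The gripper opens to 85 mm and grips with 20 to 120 N. Pads are 22 mm wide; open, the fingers measure 114 mm over their backs; the gripper's body (76 mm by 85 mm) begins 54 mm behind the grasp point. The pads swing forward as they close: fully open they stand 13 mm farther back than shut.
Start: joints at [-1.327, 0.591, 0.048, 1.609, -0.033, 0.943, -0.034], TCP at [240.269, 684.032, 231.302] pointing down, gripper open.
Joint ranges: [-2.69, 2.69], [-0.47, 2.24], [-1.27, 1.36], [0.19, 2.51], [-1.53, 4.68], [0.08, 2.07], [-3.09, 3.09]. Speed limits (rad/s): [2.57, 2.57, 3.14, 3.14, 3.14, 3.14, 3.14].

### API

Orientations are given as a unit quaternion [w, x, y, z].
In Python, from workcell import robot gives the robot as it stands.
- The arm moves only by the tool play_rows, never from a script. Its arguments are lists of equal length, an entry for each row: "slide": the shift along the tool's x, y, z in m, a list of three; "twist": the turn, a rotation vector about the tool's x, y, z in rad, a list of three; "jaw": the opening, from 0 (shut) to 1 (fully open). A call has 1 to 12 rows; each row shifts and turns the commanded pose from where the row before left it, along the tool's axes as they then stand; what a row does not reach is not made up. A row lasts 1/8 s, in which the tool goes at most 62.5 mm and 10.7 degrees, less where a joint would pass 70% of its speed; a pose out of reach is approached as far as the arm can. A call is refused whole if a number of a shift passes 0.0625 or a number of a turn 0.188, either way. A call with a gripper value outside its range is refused whole. The fingers move at their own pace and stop on an object; the grip force is fixed at half the most. Time passes only in rows, so rows that do not move let the fingers close. It gives the time, the measured TCP pose, the force and the opening at its end, in the units of the state.
- robot.get_state(): the state, without advancing time (a new reading comes with each control period).
- robot.read_camera(name): name is "scene" or "side" or "wrist"; returns the picture (420x560x3 uint8, red, green, blue); there is no depth.
- robot.camera_info(name): a dict with "intrinsics" (3x3 intrinsics, pixels), "view" (4x4, takes a point from world to camera coordinates). Camera axes: x right, y down, z forward; pixel columns grow to the right and rows downward; lengths in mm; the calibration is good to about 2 mm. A picture is of the moment at which its call begins: read the wrist's pose just before it. camera_info takes no time and is no camera call; for the wrist camera it gives the pose at the moment of the call.
- robot.hand_in(): hands the job in, once; it reports no verdict.
The state is a dict: "time_s": time; "joints": joint angles; "qd": joint speeds; "effort": joint torques, N m; "ee_pos": TCP position; "orientation": TCP orientation; "wrist_force": force on the tool from outside, world axes, zero at the start; "ft_torque": the same for the moment, N m; "finger_gap": opening from 0.0 (shut) to 1.0 (fully open).
Only numpy, scipy, OpenCV 4.12 (cv2) and the standard library are available. Lean on these libraries where they do the work, as an engineer would, in place of code of your own. Each camera call takes 0.05 s, during which the arm holds its last target.

## Working session

There is one attempt and no reset: what is moved stays moved. The work goes in short steps, Python scripts to look and compute and a tool call to move; the robot and the scene stay as the last step left them, time stands still between calls to the robot, and variables do not carry over. Pictures are saved under pics/ and viewed, and the job is handed in when it is done.

Besides the shell and the picture viewer there is one more tool, called after "Emit:" by a JSON object that holds its "fn" and its "kwargs". play_rows: Moves the arm, as the interface text tells. Its arguments: {"type":"object","properties":{"slide":{"type":"array"},"twist":{"type":"array"},"jaw":{"type":"array"}},"required":["slide","twist","jaw"]}

```bash
ls; mkdir -p pics
python3 - <<'E'
from workcell import robot
import cv2
s=robot.get_state();print(s)
for n in ["scene","side","wrist"]:
    ci=robot.camera_info(n);print(n,ci)
    im=robot.read_camera(n);cv2.imwrite(f"pics/{n}0.png",im[:,:,::-1])
E
```

```text
pics
{'time_s': 0.0, 'joints': array([-1.3264943 ,  0.59215522,  0.04831345,  1.60981739, -0.03329585,
        0.94266409, -0.03369737]), 'qd': array([-0.00013073,  0.00046121,  0.00033103, -0.00087307,  0.00066223,
        0.00204271,  0.00109478]), 'effort': array([-8.06675125e-04, -5.48688269e+01,  1.54651970e+00, -1.98118722e+01,
        9.42619314e-03,  8.93014076e-03,  1.10295210e-05]), 'ee_pos': array([240.00787321, 683.25861199, 230.11709002]), 'orientation': array([-1.19096779e-04,  1.68062301e-01,  9.85775740e-01, -1.11320033e-03]), 'wrist_force': array([ 0.13513393, -0.59747868,  0.10119965]), 'ft_torque': array([-0.0127478 , -0.01921215,  0.06990941]), 'finger_gap': 1.0000184004181956}
scene {'intrinsics': array([[381.44988956,   0.        , 276.88996753],
       [  0.        , 381.44988956, 205.46951676],
       [  0.        ,   0.        ,   1.        ]]), 'view': array([[-2.36110123e-02,  9.99721217e-01,  9.66314139e-05,
         7.93497275e+01],
       [ 7.65739089e-01,  1.81470580e-02, -6.42895273e-01,
        -3.97812956e+02],
       [-6.42717798e-01, -1.51054137e-0
[... 483 characters left out ...]
],
       [ 2.41536145e-01,  6.08683883e-01, -7.55754074e-01,
         7.63916934e+02],
       [ 0.00000000e+00,  0.00000000e+00,  0.00000000e+00,
         1.00000000e+00]])}
wrist {'intrinsics': array([[350.8950377 ,   0.        , 282.27012023],
       [  0.        , 350.8950377 , 203.50703789],
       [  0.        ,   0.        ,   1.        ]]), 'view': array([[ 3.31166137e-01,  9.43570456e-01, -1.94540927e-03,
        -7.24172181e+02],
       [ 9.04840127e-01, -3.16986903e-01,  2.84224642e-01,
        -3.71037208e+01],
       [ 2.67569306e-01, -9.58858612e-02, -9.58755740e-01,
         3.79097791e+02],
       [ 0.00000000e+00,  0.00000000e+00,  0.00000000e+00,
         1.00000000e+00]])}
```

View pics/scene0.png

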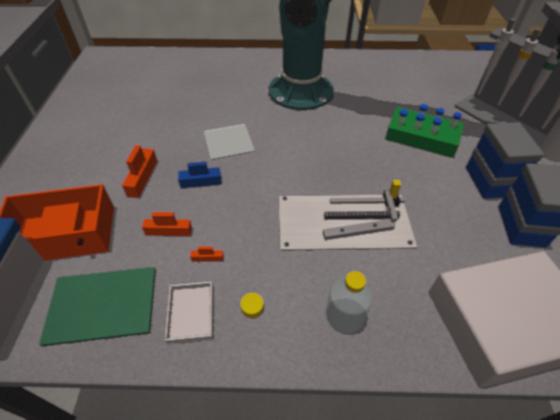

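View pics/side0.png

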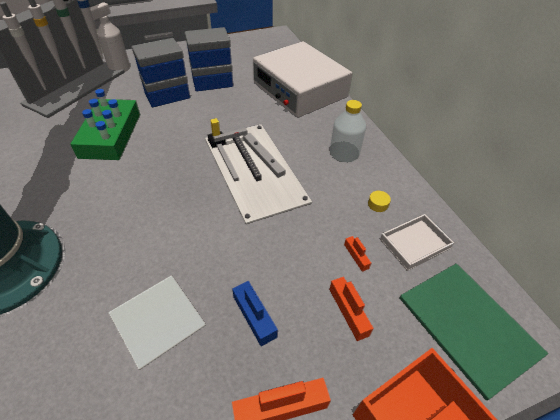

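View pics/wrist0.png

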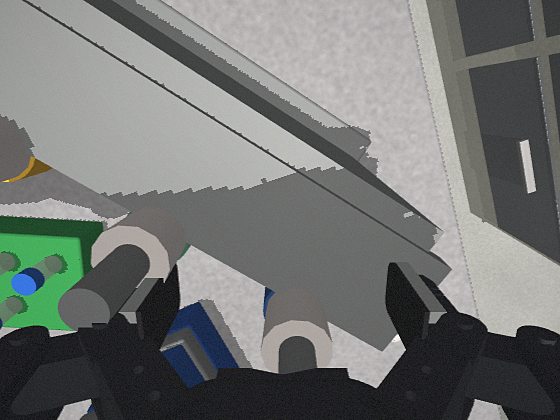

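```bash
cat > h.py <<'E'
import numpy as np, cv2
from workcell import robot
def unproj(n,u,v,z,ci=None):
    ci=ci or robot.camera_info(n);K=ci["intrinsics"];V=ci["view"];R=V[:3,:3];t=V[:3,3]
    c=-R.T@t; d=R.T@np.linalg.solve(K,[u,v,1.]); return c+d*(z-c[2])/d[2]
def proj(n,p,ci=None):
    ci=ci or robot.camera_info(n);K=ci["intrinsics"];V=ci["view"]
    q=K@(V[:3,:3]@np.asarray(p,float)+V[:3,3]); return q[:2]/q[2]
def crop(src,dst,x0,y0,x1,y1,f):
    im=cv2.imread(src)[y0:y1,x0:x1]; cv2.imwrite(dst,cv2.resize(im,None,fx=f,fy=f,interpolation=cv2.INTER_CUBIC))
E
python3 - <<'E'
from h import *
crop("pics/scene0.png","pics/s_a.png",120,140,240,270,5)
crop("pics/scene0.png","pics/s_b.png",270,170,420,255,5)
crop("pics/side0.png","pics/d_a.png",200,110,320,225,5)
crop("pics/side0.png","pics/d_b.png",220,230,380,350,5)
E
```

```text
(no output)
```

View pics/s_a.png

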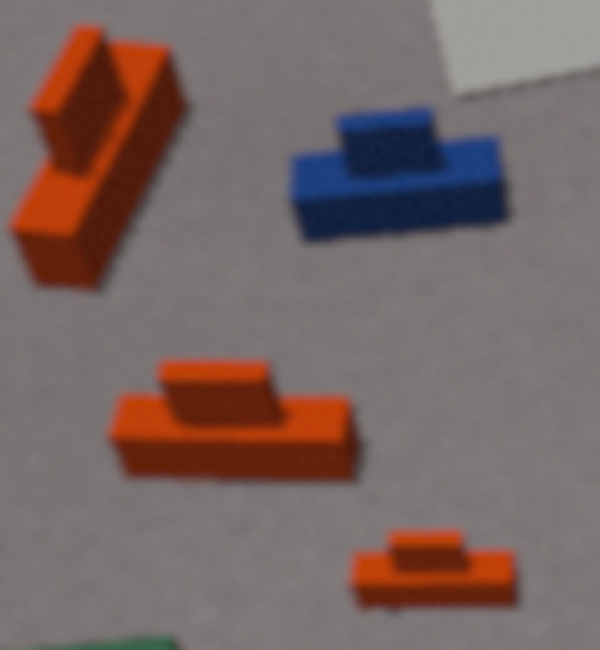

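View pics/s_b.png

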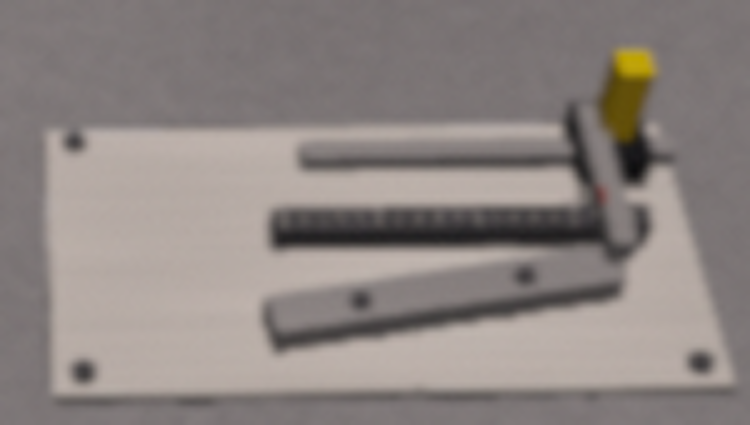

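View pics/d_a.png

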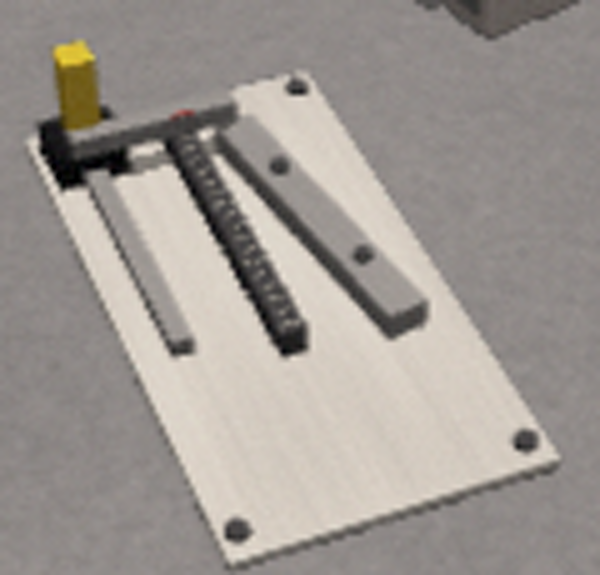

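View pics/d_b.png

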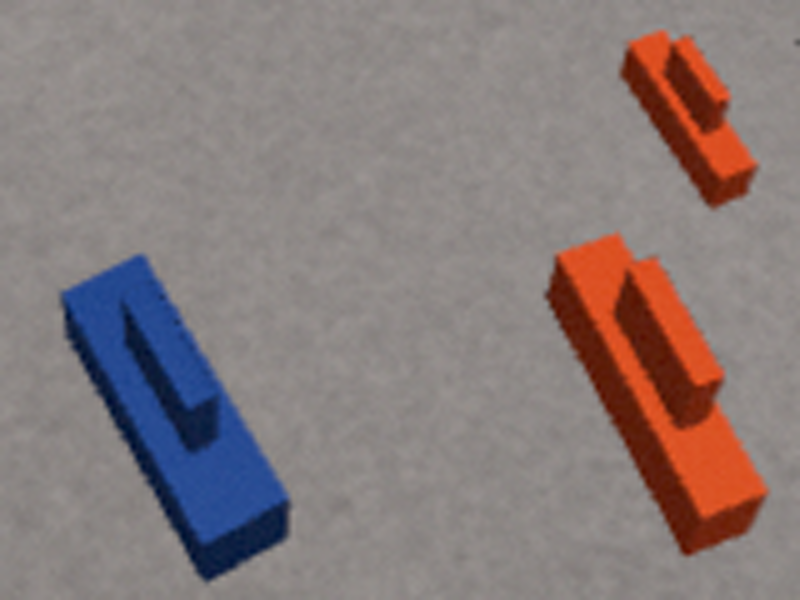

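```bash
cat > fit.py <<'E'
from h import *
from scipy.optimize import least_squares
CI={n:robot.camera_info(n) for n in ["scene","side"]}
S=lambda a,b,ox=270,oy=170:(ox+a/5,oy+b/5)
def place(p,P): 
    c,s=np.cos(p[2]),np.sin(p[2]); return [p[0]+c*P[0]-s*P[1],p[1]+s*P[0]+c*P[1],P[2]]
G=[("scene",S(45,130),(-95,-160,8)),("scene",S(655,122),(-95,160,8)),("scene",S(52,390),(70,-160,8)),("scene",S(735,383),(70,160,8)),
("scene",S(274,236),(-13,-50,24)),("scene",S(265,300),("j",)),
("side",S(27,145,200,110),(-95,160,8)),("side",S(310,72,200,110),(70,160,8)),("side",S(558,460,200,110),(70,-160,8)),("side",S(232,560,200,110),(-95,-160,8)),
("side",S(305,320,200,110),(-13,-50,24)),("side",S(390,318,200,110),("j",))]
def rg(p):
    r=[]
    for n,uv,P in G:
        P=(26.3,p[3],24) if P[0]=="j" else P
        r.append(proj(n,place(p,P),CI[n])-uv)
    return np.concatenate(r)
f=least_squares(rg,[600,200,0,-50],loss="soft_l1"); print("gauge",f.x.round(3)); print(rg(f.x).reshape(-1,2).round(1).tolist())
def bar(n,o,pts): return [(n,S(a,b,*o),k) for k,(a,b) in pts]
so=(120,140);do=(220,230)
D=bar("scene",so,[((-1,-1,0),(120,397)),((-1,1,0),(350,400)),((1,1,0),(355,440)),((1,-1,0),(110,437)),((-1,-1,1),(160,362)),((-1,1,1),(268,362))])+\
 bar("side",do,[((-1,1,0),(555,255)),((1,1,0),(618,235)),((1,-1,0),(768,490)),((-1,-1,0),(695,515)),((1,1,1),(657,258)),((1,-1,1),(722,378)),((-1,-1,1),(695,390))])
def rd(p,D=D):
    r=[]
    for n,uv,(a,b,z) in D:
        P=(a*6,b*25,70) if z else (a*p[3]/2,b*55*p[4],34)
        r.append(proj(n,place(p,P),CI[n])-uv)
    return np.concatenate(r)
f=least_squares(rd,[620,-200,0,28,1],loss="soft_l1"); print("dam",f.x.round(3)); print(rd(f.x).reshape(-1,2).round(1).tolist())
B=bar("scene",so,[((-1,-1,0),(290,157)),((-1,1,0),(500,138)),((1,1,0),(505,182)),((1,-1,0),(298,200))])+bar("side",do,[((-1,1,0),(62,293)),((1,1,0),(143,256)),((1,-1,0),(290,503)),((-1,-1,0),(203,545))])
f=least_squares(lambda p:rd(p,B),[500,-100,0,34,1],loss="soft_l1"); print("blue",f.x.round(3)); print(rd(f.x,B).reshape(-1,2).round(1).tolist())
E
python3 fit.py
```

```text
gauge [ 5.79522e+02  9.99330e+01  3.80000e-02 -5.77970e+01]
[[-0.5, -1.5], [0.4, -1.2], [-0.7, -0.3], [0.3, -0.5], [-0.4, -2.3], [-0.3, -2.0], [0.2, -2.2], [0.2, -1.4], [1.7, -1.4], [-0.1, -0.3], [1.3, 0.5], [0.7, -1.3]]
dam [ 6.04707e+02 -3.28716e+02 -2.00000e-03  2.71620e+01  9.90000e-01]
[[-0.2, -3.1], [-0.7, -2.7], [-3.8, -1.6], [-1.1, -2.0], [-0.5, -2.9], [-0.4, -2.5], [0.3, -0.7], [0.6, -1.0], [-0.0, -0.4], [0.6, -0.1], [-0.2, -1.4], [0.8, -1.1], [-0.1, -1.2]]
blue [ 4.38126e+02 -2.76547e+02  1.54000e-01  3.33570e+01  1.00100e+00]
[[-0.6, -2.2], [-0.9, -2.2], [-1.5, -2.2], [-2.7, -1.9], [0.2, -0.9], [0.2, -1.2], [0.0, -1.3], [0.2, -0.4]]
```

Emit:
{"fn": "play_rows", "kwargs": {"slide": [[0,0,-0.04],[0,0,-0.03],[0,0,0],[0,0,0],[0,0,0],[0,0,0],[0,0,0],[0,0,0]], "twist": [[0,0,0.176],[0,0,0.176],[0,0,0.176],[0,0,0.176],[0,0,0.176],[0,0,0.176],[0,0,0.178],[0,0,0]], "jaw": [1,1,1,1,1,1,1,1]}}

```text
time_s: 1.15
ee_pos: [239.8, 683.9, 300.7]
orientation: [0.0, 0.707, 0.708, -0.0]
wrist_force: [-0.4, -0.2, -0.8]
finger_gap: 1.005
```

Emit:
{"fn": "play_rows", "kwargs": {"slide": [[-0.035,0.04,0],[-0.035,0.04,0],[-0.035,0.04,0],[-0.035,0.04,0],[-0.035,0.04,0],[-0.035,0.04,0],[-0.035,0.04,0],[-0.035,0.04,0],[-0.035,0.04,0],[-0.035,0.04,0],[-0.045,0,0],[-0.045,0,0]], "twist": [[0,0,0],[0,0,0],[0,0,0],[0,0,0],[0,0,0],[0,0,0],[0,0,0],[0,0,0],[0,0,0],[0,0,0],[0,0,0],[0,0,0]], "jaw": [1,1,1,1,1,1,1,1,1,1,1,1]}}

```text
time_s: 2.65
ee_pos: [640.3, 241.9, 300.9]
orientation: [0.0, 0.706, 0.708, -0.0]
wrist_force: [0.8, -0.6, 0.0]
finger_gap: 0.998
```

Run:
```python
from h import *
ci=robot.camera_info("wrist");im=robot.read_camera("wrist");cv2.imwrite("pics/w1.png",im[:,:,::-1])
V=ci["view"];print(-V[:3,:3].T@V[:3,3]); print(proj("wrist",(580,100,0),ci), proj("wrist",(580,-60,0),ci))
print(V.tolist())
```

```text
[639.85146465 314.27956363 443.18017693]
[238.3258798  261.09631331] [241.85912687 357.5621554 ]
[[0.9999971172721073, 0.0020951417572845996, 0.0011729571585153806, -641.0279117271684], [0.0016765070444222212, -0.9589469939446699, 0.28358041562952596, 174.62750854340254], [0.0017189449115177454, -0.28357763167341243, -0.9589477420813365, 513.009414917823], [0.0, 0.0, 0.0, 1.0]]
```

View pics/w1.png

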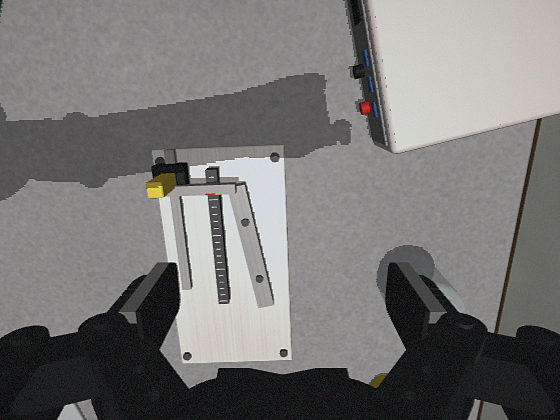

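Run:
```python
from h import *
crop("pics/w1.png","pics/w1a.png",140,140,300,260,5)
crop("pics/w1.png","pics/w1b.png",140,255,300,375,5)
```

```text
(no output)
```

View pics/w1a.png

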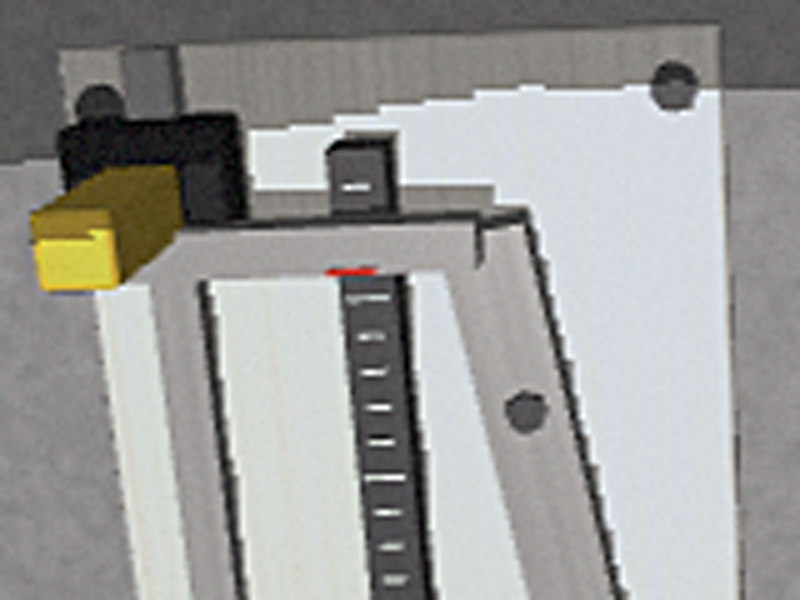

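View pics/w1b.png

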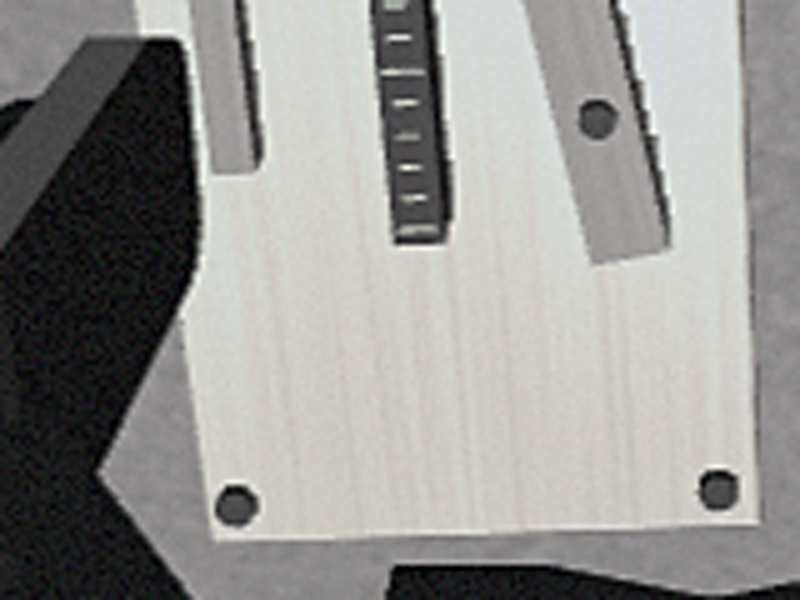

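```bash
cat > fg.py <<'E'
from h import *
from scipy.optimize import least_squares
ci=robot.camera_info("wrist")
A=lambda a,b:(140+a/5,140+b/5)
B=lambda a,b:(140+a/5,255+b/5)
G=[(A(58,50),(-95,160,8)),(A(720,25),(70,160,8)),(B(213,540),(-95,-160,8)),(B(760,523),(70,-160,8)),(B(442,243),(-13,-50,24)),(B(594,265),"j")]
def place(p,P): 
    c,s=np.cos(p[2]),np.sin(p[2]); return [p[0]+c*P[0]-s*P[1],p[1]+s*P[0]+c*P[1],P[2]]
def r(p): return np.concatenate([proj("wrist",place(p,(26.3,p[3],24) if P=="j" else P),ci)-uv for uv,P in G])
f=least_squares(r,[580,100,0,-50],loss="soft_l1");print(f.x.round(4));print(r(f.x).reshape(-1,2).round(1).tolist())
# cursor tip
from math import cos,sin
for z,uv in((39,A(350,272)),):
    w=unproj("wrist",*uv,z,ci); d=w[:2]-f.x[:2]; t=f.x[2]; print("tip in gauge",d[0]*cos(t)+d[1]*sin(t),-d[0]*sin(t)+d[1]*cos(t))
E
python3 fg.py
```

```text
[ 5.78270e+02  8.68960e+01  3.04000e-02 -5.89269e+01]
[[-0.4, 0.1], [0.3, 0.0], [-0.3, 0.2], [0.1, 0.0], [0.9, -0.3], [-0.4, 0.0]]
tip in gauge -20.88318325084763 108.75918133858035
```

```bash
cat >> fit.py <<'E'
print("---")
for cam in("scene","side"):
    for nm,DD,x0 in(("g",G,[600,100,0,-50]),("d",D,[605,-329,0,28,1]),("b",B,[438,-276,.15,34,1])):
        sel=[x for x in DD if x[0]==cam]
        if nm=="g":
            G_=G; 
            def fn(p): return np.concatenate([proj(n,place(p,(26.3,p[3],24) if P[0]=="j" else P),CI[n])-uv for n,uv,P in sel])
        else: fn=lambda p: rd(p,sel)
        f=least_squares(fn,x0,loss="soft_l1");print(cam,nm,f.x.round(3),fn(f.x).round(1).tolist())
E
python3 fit.py | sed -n '/---/,$p'
```

```text
---
scene g [ 5.83234e+02  1.00197e+02  4.40000e-02 -5.77270e+01] [-0.6, -0.1, 0.5, -0.4, -0.4, 1.4, 0.8, 0.5, -0.2, -1.0, -0.0, -0.7]
scene d [ 6.11972e+02 -3.24894e+02  1.50000e-02  2.30320e+01  1.00500e+00] [-0.1, 0.4, 0.5, 0.1, -2.0, -0.1, -0.4, 0.2, 0.4, -0.3, 0.6, -0.2]
scene b [ 4.45817e+02 -2.71502e+02  1.63000e-01  3.23400e+01  9.86000e-01] [1.0, 0.1, 0.2, -0.1, -0.2, -0.3, -0.9, 0.3]
side g [ 5.76973e+02  9.78760e+01  3.50000e-02 -5.92060e+01] [-0.4, -1.7, -0.2, -0.8, 0.9, -0.3, -1.2, 0.6, 0.6, 1.3, 0.1, -0.1]
side d [ 6.03427e+02 -3.29971e+02  2.00000e-03  2.73170e+01  9.78000e-01] [0.0, 0.4, 0.4, -0.0, -0.4, 0.1, 0.3, 0.5, -0.6, -0.6, 0.6, -0.2, -0.3, -0.3]
side b [ 4.37280e+02 -2.78204e+02  1.54000e-01  3.29760e+01  9.96000e-01] [0.2, 0.1, -0.0, -0.2, -0.3, -0.4, 0.1, 0.5]
```

```bash
python3 - <<'E'
from h import *
V=robot.camera_info("wrist")["view"];print(-V[:3,:3].T@V[:3,3],robot.get_state()["ee_pos"])
E
cat > /tmp/p.py <<'E'
E
sed -i 's|^ci=robot.camera_info("wrist")|ci=dict(intrinsics=robot.camera_info("wrist")["intrinsics"],view=np.array([[0.9999971172721073, 0.0020951417572845996, 0.0011729571585153806, -641.0279117271684], [0.0016765070444222212, -0.9589469939446699, 0.28358041562952596, 174.62750854340254], [0.0017189449115177454, -0.28357763167341243, -0.9589477420813365, 513.009414917823], [0.0, 0.0, 0.0, 1.0]]))|' fg.py; python3 fg.py
```

```text
[640.89534901 305.26700304 443.40083817] [640.55647685 231.95249162 301.54345709]
[ 5.796783e+02  9.877550e+01  4.080000e-02 -5.850830e+01]
[[-0.5, -0.4], [0.4, -0.6], [-0.6, 1.1], [0.3, 0.8], [0.8, -0.0], [-0.4, 0.0]]
tip in gauge -20.859011461313543 108.0889597896871
```

Emit:
{"fn": "play_rows", "kwargs": {"slide": [[-0.045,0,0],[-0.045,0,0],[-0.045,0,0],[-0.045,0,0],[-0.045,0,0],[-0.045,-0.005,0],[-0.045,-0.01,0],[-0.045,-0.01,0],[-0.045,-0.01,0],[-0.045,0,0],[0,0,0],[0,0,0]], "twist": [[0,0,0],[0,0,0],[0,0,0],[0,0,0],[0,0,0],[0,0,0],[0,0,0],[0,0,0],[0,0,0],[0,0,0],[0,0,0],[0,0,0]], "jaw": [1,1,1,1,1,1,1,1,1,1,1,1]}}

```text
time_s: 4.2
ee_pos: [604.5, -205.6, 301.1]
orientation: [-0.0, 0.707, 0.707, 0.0]
wrist_force: [0.7, 0.7, 0.0]
finger_gap: 0.998
```

Run:
```python
from h import *
import pickle
ci=robot.camera_info("wrist");print(robot.get_state()["ee_pos"]);im=robot.read_camera("wrist");cv2.imwrite("pics/w2.png",im[:,:,::-1])
pickle.dump(ci,open("w2.pkl","wb"))
print(proj("wrist",(604,-329,34),ci))
u,v=proj("wrist",(604,-329,34),ci).astype(int)
crop("pics/w2.png","pics/w2a.png",u-60,v-70,u+70,v+50,5)
print(u-60,v-70)
```

```text
[ 604.47030385 -205.62237154  301.08108032]
[281.60319259 260.01029862]
221 190
```

View pics/w2a.png

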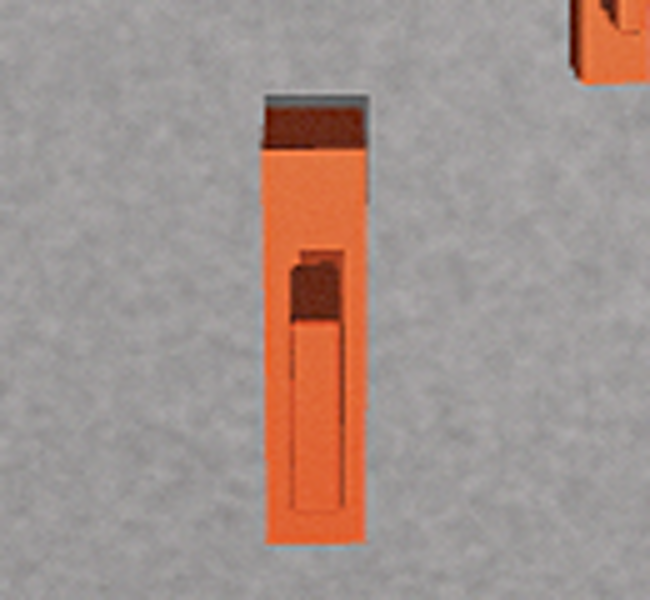

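View pics/w2.png

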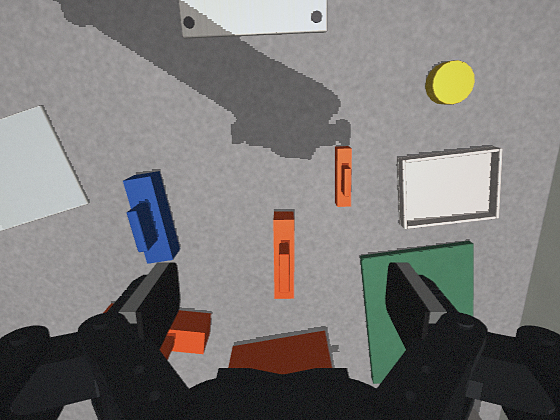

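```bash
cat > fd.py <<'E'
from h import *
import pickle
from scipy.optimize import least_squares
ci=pickle.load(open("w2.pkl","rb"))
Q=lambda a,b:(221+a/5,190+b/5)
D=[((-1,1,0),(262,150)),((1,1,0),(367,150)),((-1,-1,0),(266,545)),((1,-1,0),(366,545)),((-1,1,1),(291,321)),((1,1,1),(340,321)),((-1,-1,1),(291,511)),((1,-1,1),(340,511))]
def r(p):
    o=[]
    c,s=np.cos(p[2]),np.sin(p[2])
    for (a,b,z),uv in D:
        P=(a*6,b*25,70) if z else (a*p[3]/2,b*55,34)
        o.append(proj("wrist",(p[0]+c*P[0]-s*P[1],p[1]+s*P[0]+c*P[1],P[2]),ci)-Q(*uv))
    return np.concatenate(o)
f=least_squares(r,[604,-329,0,28]);print(f.x.round(4),r(f.x).round(1).tolist())
E
python3 fd.py
```

```text
[ 6.070429e+02 -3.296793e+02  5.000000e-03  2.614820e+01] [-0.1, -0.2, 0.1, -0.3, 0.0, -0.4, -0.2, -0.5, -0.3, 0.2, 0.3, 0.2, 0.0, 0.5, 0.2, 0.5]
```

Emit:
{"fn": "play_rows", "kwargs": {"slide": [[-0.041,0.001,0.025],[-0.041,0.001,0.04],[-0.042,0,0.05],[0,0,0.05],[0,0,0.04],[0,0,0.03],[0,0,0.015],[0,0,0.007],[0,0,0],[0,0,0]], "twist": [[0,0,0],[0,0,0],[0,0,0],[0,0,0],[0,0,0],[0,0,0],[0,0,0],[0,0,0],[0,0,0],[0,0,0]], "jaw": [0.7,0.7,0.7,0.7,0.7,0.7,0.7,0.7,0.7,0.7]}}

```text
time_s: 5.5
ee_pos: [607.2, -329.0, 47.8]
orientation: [0.001, 0.707, 0.707, 0.0]
wrist_force: [0.1, -0.1, 1.2]
finger_gap: 0.699
```

Run:
```python
from h import *
im=robot.read_camera("wrist");cv2.imwrite("pics/w3.png",im[:,:,::-1])
```

```text
(no output)
```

View pics/w3.png

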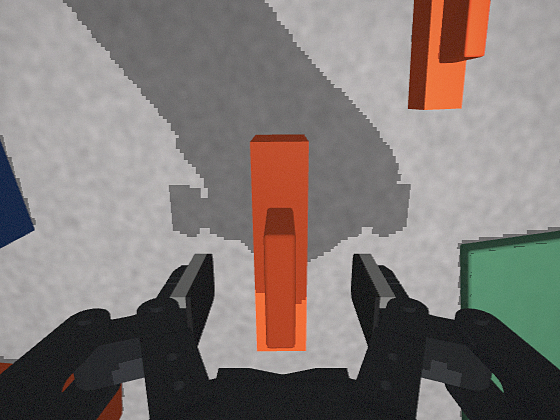

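Emit:
{"fn": "play_rows", "kwargs": {"slide": [[0,0,0.004],[0,0,0],[0,0,0],[0,0,0],[0,0,0],[0,0,0],[0,0,0],[0,0,0]], "twist": [[0,0,0],[0,0,0],[0,0,0],[0,0,0],[0,0,0],[0,0,0],[0,0,0],[0,0,0]], "jaw": [0.7,0,0,0,0,0,0,0]}}

```text
time_s: 6.55
ee_pos: [606.4, -328.7, 42.6]
orientation: [0.0, 0.707, 0.707, 0.0]
wrist_force: [-0.2, -0.7, 0.6]
finger_gap: 0.13
```

Emit:
{"fn": "play_rows", "kwargs": {"slide": [[0,0,-0.02],[0,0,-0.03],[0.02,0,-0.03],[0.04,0,-0.01],[0.045,-0.003,0],[0.045,-0.004,0],[0.045,-0.004,0],[0.045,-0.004,0],[0.045,-0.004,0],[0.038,-0.002,0],[0,0,0],[0,0,0]], "twist": [[0,0,0],[0,0,0],[0,0,0],[0,0,0],[0,0,0],[0,0,0],[0,0,0],[0,0,0],[0,0,-0.02],[0,0,-0.02],[0,0,0],[0,0,0]], "jaw": [0,0,0,0,0,0,0,0,0,0,0,0]}}

```text
time_s: 8.05
ee_pos: [584.9, -6.0, 133.1]
orientation: [0.0, 0.693, 0.721, 0.0]
wrist_force: [-0.2, -0.6, -1.8]
finger_gap: 0.126
```

Run:
```python
from h import *
import pickle
ci=robot.camera_info("wrist");print(robot.get_state()["ee_pos"]);im=robot.read_camera("wrist");cv2.imwrite("pics/w4.png",im[:,:,::-1])
pickle.dump(ci,open("w4.pkl","wb"))
```

```text
[584.86576836  -5.97933967 133.10711401]
```

View pics/w4.png

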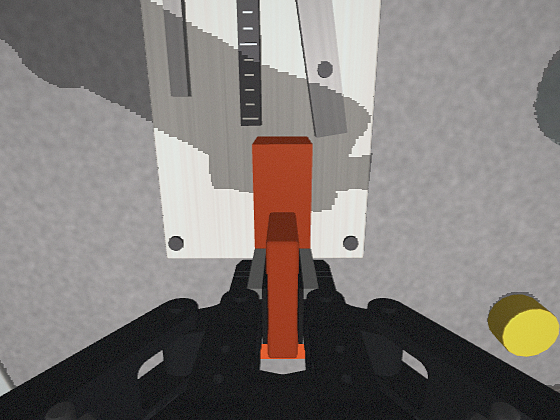

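Run:
```python
from h import *
crop("pics/w4.png","pics/w4a.png",140,0,300,120,5)
crop("pics/w4.png","pics/w4b.png",240,95,380,215,5)
crop("pics/w4.png","pics/w4c.png",140,180,380,270,3)
```

```text
(no output)
```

View pics/w4b.png

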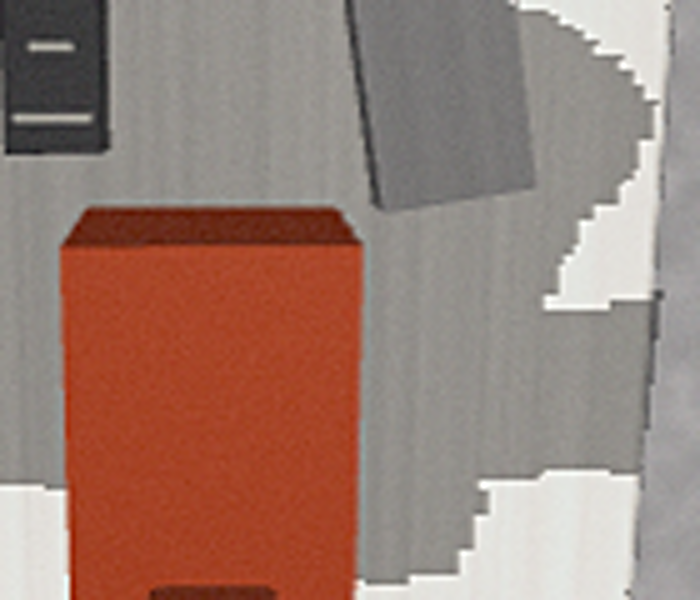

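View pics/w4c.png

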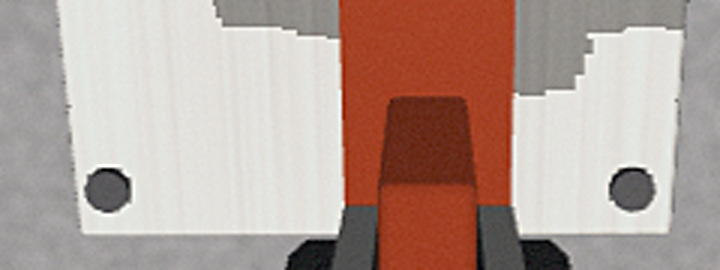

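View pics/w4a.png

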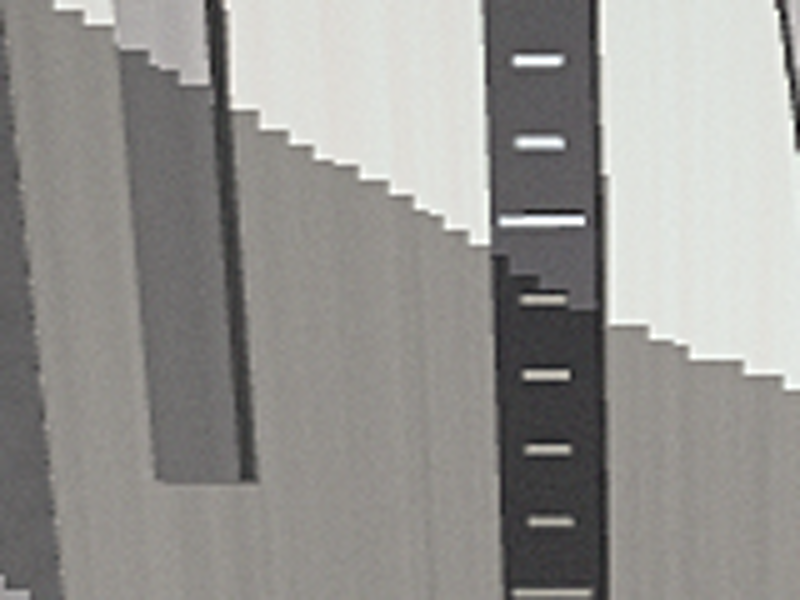

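Run:
```python
from h import *
import pickle
from scipy.optimize import least_squares
ci=pickle.load(open("w4.pkl","rb"))
U=lambda u,v,z:unproj("wrist",u,v,z,ci)
bl,br=U(167.3,258,8),U(363.7,258,8);fc=U(261.2,125.6,24);fl=U(258.8,0,24);jc=U(316.4,137,24);be=U(148,80,8)
print("bl,br",bl,br,"fence",fc,fl,"jaw",jc,"edge",be)
print("yaw base",np.arctan2(br[1]-bl[1],br[0]-bl[0]),"fence",-np.arctan2(fl[0]-fc[0],fl[1]-fc[1]),"edge",-np.arctan2(be[0]-bl[0],be[1]-bl[1]))
zt=133.1-42.6
a,b=U(252.4,144,zt+34),U(312.4,143.6,zt+34);print("dam front",a,b,"T",b[0]-a[0])
a,b=U(257.6,136.4,zt),U(307.6,136.6,zt);print("dam front low",a,b,"T",b[0]-a[0])
G=[((167.3,258),(-95,-160,8)),((363.7,258),(70,-160,8)),((261.2,125.6),(-13,-50,24)),((316.4,137),"j")]
def place(p,P): 
    c,s=np.cos(p[2]),np.sin(p[2]); return [p[0]+c*P[0]-s*P[1],p[1]+s*P[0]+c*P[1],P[2]]
def r(p): return np.concatenate([proj("wrist",place(p,(26.3,p[3],24) if P=="j" else P),ci)-uv for uv,P in G])
f=least_squares(r,[580,100,0,-50]);print(f.x.round(4),r(f.x).round(1))
```

```text
bl,br [491.52393071 -63.56999982   8.        ] [654.97909447 -57.31493973   8.        ] fence [568.09096977  48.46549237  24.        ] [564.82275195 126.7795901   24.        ] jaw [607.29645327  42.09730559  24.        ] edge [485.16239369  76.23678994   8.        ]
yaw base 0.03824907872793118 fence 0.041707976043490004 edge 0.045470981960887745
dam front [569.92948291  47.80440886 124.5       ] [595.52657098  48.97214651 124.5       ] T 25.597088077749845
dam front low [569.93033753  47.64339959  90.5       ] [595.9251252   48.55522087  90.5       ] T 25.9947876746362
[ 5.789124e+02  9.943940e+01  4.160000e-02 -5.848150e+01] [-1.   0.8  0.6  0.2 -0.1 -0.7  0.5  0. ]
```

Emit:
{"fn": "play_rows", "kwargs": {"slide": [[0.0215,0.0012,0],[0,0,0.02],[0,0,0.02],[0,0,0.015],[0,0,0.01],[0,0,0.007],[0,0,0],[0,0,0],[0,0,0]], "twist": [[0,0,0],[0,0,0],[0,0,0],[0,0,0],[0,0,0],[0,0,0],[0,0,0],[0,0,0],[0,0,0]], "jaw": [0,0,0,0,0,0,0,0,0]}}

```text
time_s: 9.22
ee_pos: [585.6, 16.0, 61.0]
orientation: [0.0, 0.693, 0.721, 0.0]
wrist_force: [0.9, -0.2, -2.0]
finger_gap: 0.131
```

Run:
```python
from h import *
print(robot.get_state()["ee_pos"],robot.get_state()["wrist_force"]);im=robot.read_camera("wrist");cv2.imwrite("pics/w5.png",im[:,:,::-1])
```

```text
[585.59653035  16.04283631  60.95412483] [ 0.88928362 -0.17912528 -1.96150464]
```

View pics/w5.png

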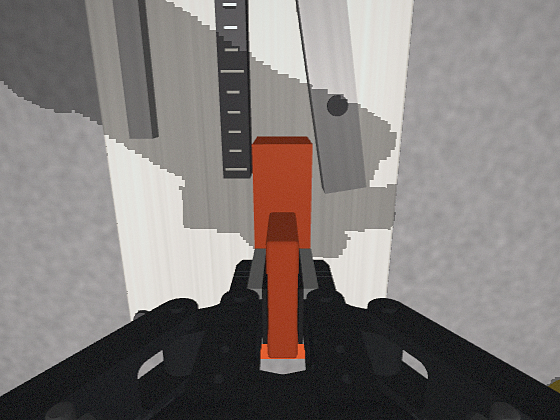

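Emit:
{"fn": "play_rows", "kwargs": {"slide": [[0,0,0.005],[0,0,0.003],[0,0,0.0015],[0,0,0.0005],[0,0,0],[0,0,0]], "twist": [[0,0,0],[0,0,0],[0,0,0],[0,0,0],[0,0,0],[0,0,0]], "jaw": [0,0,0,0,0,0]}}

```text
time_s: 10.02
ee_pos: [585.0, 16.0, 50.6]
orientation: [-0.0, 0.693, 0.721, -0.0]
wrist_force: [-0.9, 0.2, 2.0]
finger_gap: 0.131
```

Emit:
{"fn": "play_rows", "kwargs": {"slide": [[0.005,-0.0005,-0.0005],[0.007,-0.0005,0],[0.007,-0.0005,0],[0.006,0,0],[0,0,0],[0,0,0]], "twist": [[0,0,0],[0,0,0],[0,0,0],[0,0,0],[0,0,0],[0,0,0]], "jaw": [0,0,0,0,0,0]}}

```text
time_s: 10.78
ee_pos: [582.8, 40.7, 51.0]
orientation: [0.0, 0.693, 0.721, -0.0]
wrist_force: [-0.4, -0.0, -1.9]
finger_gap: 0.129
```

Run:
```python
from h import *
print(robot.get_state()["ee_pos"],robot.get_state()["wrist_force"]);im=robot.read_camera("wrist");cv2.imwrite("pics/w6.png",im[:,:,::-1])
crop("pics/w6.png","pics/w6a.png",200,90,360,210,5)
```

```text
[582.78205594  40.70767107  50.97301138] [-0.44368123 -0.02968233 -1.93684798]
```

View pics/w6a.png

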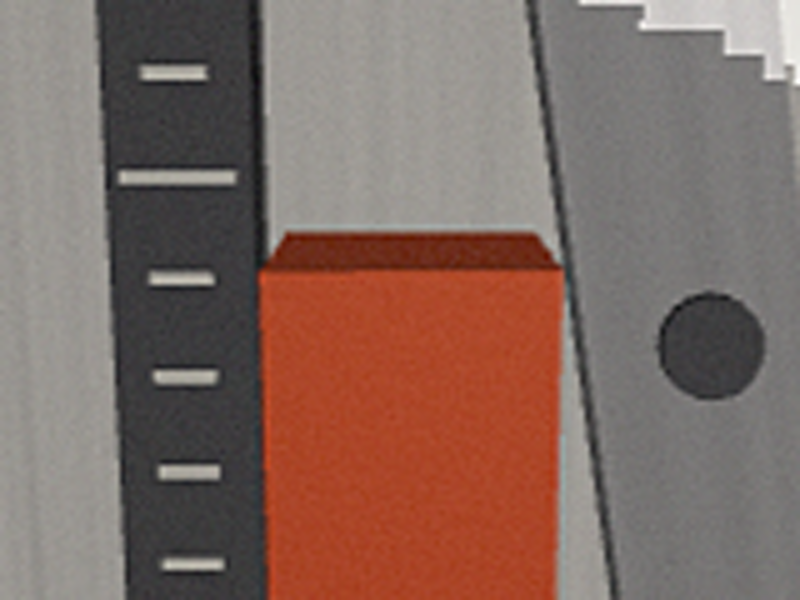

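Emit:
{"fn": "play_rows", "kwargs": {"slide": [[0,0,0],[0,0,0],[0,0,-0.02],[0,0,-0.035],[-0.03,0,0],[-0.03,0,0],[-0.029,0,0],[0,0,0],[0,0,0],[0,0,0]], "twist": [[0,0,0],[0,0,0],[0,0,0],[0,0,0],[0,0,0],[0,0,0],[0,0,0],[0,0,0],[0,0,0],[0,0,0]], "jaw": [0.4,0.4,0.4,0.4,0.2,0,0,0,0,0]}}

```text
time_s: 12.08
ee_pos: [586.2, -46.2, 105.8]
orientation: [-0.0, 0.692, 0.722, 0.0]
wrist_force: [-1.0, -0.1, 0.4]
finger_gap: 0.001
```

Run:
```python
from h import *
import pickle
ci=robot.camera_info("wrist")
print(robot.get_state()["ee_pos"],robot.get_state()["wrist_force"]);im=robot.read_camera("wrist");cv2.imwrite("pics/w7.png",im[:,:,::-1])
pickle.dump(ci,open("w7.pkl","wb"))
```

```text
[586.21919391 -46.2248762  105.79448241] [-1.04201219 -0.10850984  0.38297521]
```

View pics/w7.png

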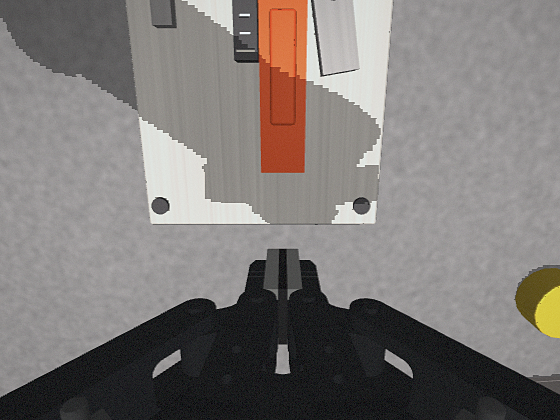

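Run:
```python
from h import *
import pickle
ci=pickle.load(open("w7.pkl","rb"))
print(unproj("wrist",261,172.5,42,ci),unproj("wrist",304.5,172.5,42,ci))
print(unproj("wrist",282,249,105.8,ci),unproj("wrist",282,249,124,ci))
```

```text
[572.2453416  -15.89191088  42.        ] [598.19721258 -14.81984082  42.        ]
[585.63300514 -36.75062477 105.8       ] [585.29548034 -28.73987811 124.        ]
```

Emit:
{"fn": "play_rows", "kwargs": {"slide": [[0,0,0.025],[0,0,0.025],[0,0,0.02],[0,0,0.01],[0,0,0.006],[0,0,0],[0,0,0]], "twist": [[0,0,0],[0,0,0],[0,0,0],[0,0,0],[0,0,0],[0,0,0],[0,0,0]], "jaw": [0,0,0,0,0,0,0]}}

```text
time_s: 13.0
ee_pos: [586.7, -48.2, 20.5]
orientation: [0.0, 0.693, 0.721, 0.0]
wrist_force: [-0.3, -0.4, -0.5]
finger_gap: -0.001
```

Emit:
{"fn": "play_rows", "kwargs": {"slide": [[0.006,0,0],[0.006,0,0],[0.005,0,0],[0.002,0,0],[0.002,0,0],[0,0,0]], "twist": [[0,0,0],[0,0,0],[0,0,0],[0,0,0],[0,0,0],[0,0,0]], "jaw": [0,0,0,0,0,0]}}

```text
time_s: 13.75
ee_pos: [585.4, -27.0, 20.0]
orientation: [0.0, 0.693, 0.721, -0.0]
wrist_force: [0.6, -1.6, 0.4]
finger_gap: 0.003
```

Emit:
{"fn": "play_rows", "kwargs": {"slide": [[0.002,0,0],[0.002,0,0],[0.002,0,0],[0.002,0,0],[0.002,0,0],[0.002,0,0],[0.002,0,0],[0.002,0,0],[0.001,0,0],[0,0,0]], "twist": [[0,0,0],[0,0,0],[0,0,0],[0,0,0],[0,0,0],[0,0,0],[0,0,0],[0,0,0],[0,0,0],[0,0,0]], "jaw": [0,0,0,0,0,0,0,0,0,0]}}

```text
time_s: 15.0
ee_pos: [584.7, -9.9, 20.0]
orientation: [-0.0, 0.693, 0.721, 0.0]
wrist_force: [0.8, -2.1, 1.0]
finger_gap: -0.004
```

Emit:
{"fn": "play_rows", "kwargs": {"slide": [[0.001,0,0],[0.001,0,0],[0.001,0,0],[0,0,0]], "twist": [[0,0,0],[0,0,0],[0,0,0],[0,0,0]], "jaw": [0,0,0,0]}}

```text
time_s: 15.5
ee_pos: [584.6, -6.9, 20.0]
orientation: [-0.0, 0.693, 0.721, 0.0]
wrist_force: [1.2, -2.1, 0.3]
finger_gap: -0.001
```

Run:
```python
from h import *
print(robot.get_state()["ee_pos"],robot.get_state()["wrist_force"]);im=robot.read_camera("wrist");cv2.imwrite("pics/w8.png",im[:,:,::-1])
```

```text
[584.61996933  -6.90369307  19.95686094] [ 1.18651747 -2.11967151  0.34004904]
```

View pics/w8.png

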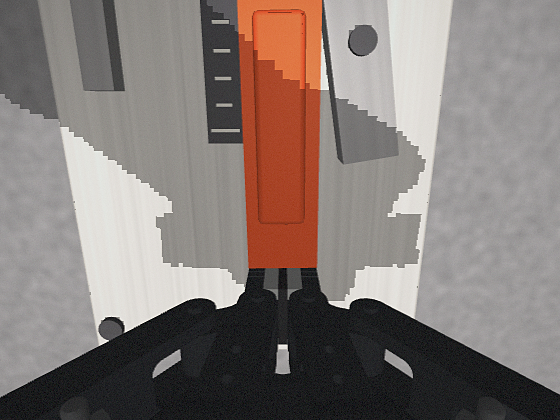

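Emit:
{"fn": "play_rows", "kwargs": {"slide": [[0.001,0,0],[0.001,0,0],[0,0,0]], "twist": [[0,0,0],[0,0,0],[0,0,0]], "jaw": [0,0,0]}}

```text
time_s: 15.92
ee_pos: [584.6, -4.9, 20.0]
orientation: [-0.0, 0.693, 0.721, 0.0]
wrist_force: [-0.0, -1.7, 0.9]
finger_gap: -0.001
```

Emit:
{"fn": "play_rows", "kwargs": {"slide": [[0.001,0,0],[0.0005,0,0],[0,0,0]], "twist": [[0,0,0],[0,0,0],[0,0,0]], "jaw": [0,0,0]}}

```text
time_s: 16.3
ee_pos: [584.5, -3.5, 20.0]
orientation: [0.0, 0.693, 0.721, 0.0]
wrist_force: [-0.3, -1.5, 0.3]
finger_gap: 0.001
```

Emit:
{"fn": "play_rows", "kwargs": {"slide": [[0.0005,0,0],[0.0005,0,0],[0.0005,0,0],[0,0,0]], "twist": [[0,0,0],[0,0,0],[0,0,0],[0,0,0]], "jaw": [0,0,0,0]}}

```text
time_s: 16.8
ee_pos: [584.4, -2.0, 20.0]
orientation: [0.0, 0.693, 0.721, 0.0]
wrist_force: [-0.2, -1.3, -0.3]
finger_gap: 0.001
```

Emit:
{"fn": "play_rows", "kwargs": {"slide": [[0.0005,0,0],[0.0005,0,0],[0,0,0]], "twist": [[0,0,0],[0,0,0],[0,0,0]], "jaw": [0,0,0]}}

```text
time_s: 17.18
ee_pos: [584.4, -1.0, 20.0]
orientation: [-0.0, 0.693, 0.721, 0.0]
wrist_force: [0.6, -1.8, 1.0]
finger_gap: 0.0
```

Run:
```python
from h import *
for n in("scene","side"):
    im=robot.read_camera(n);cv2.imwrite(f"pics/{n}1.png",im[:,:,::-1])
crop("pics/scene1.png","pics/s1.png",270,150,420,260,5)
crop("pics/side1.png","pics/d1.png",200,110,320,225,5)
```

```text
(no output)
```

View pics/s1.png

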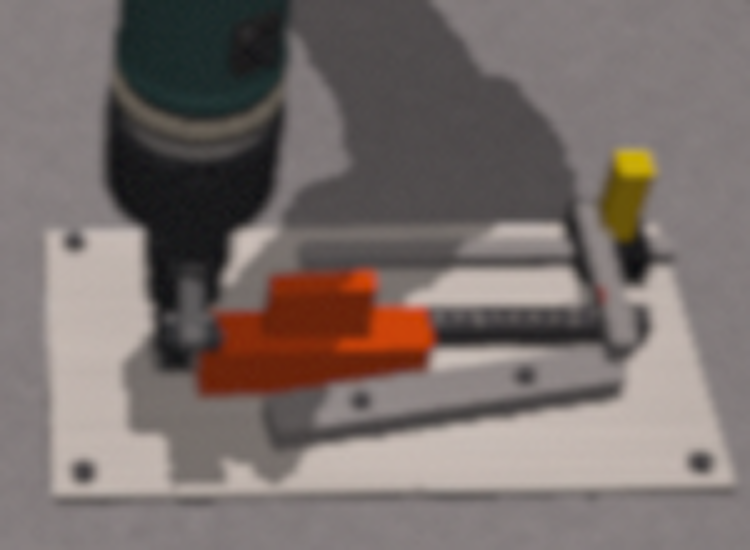

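View pics/d1.png

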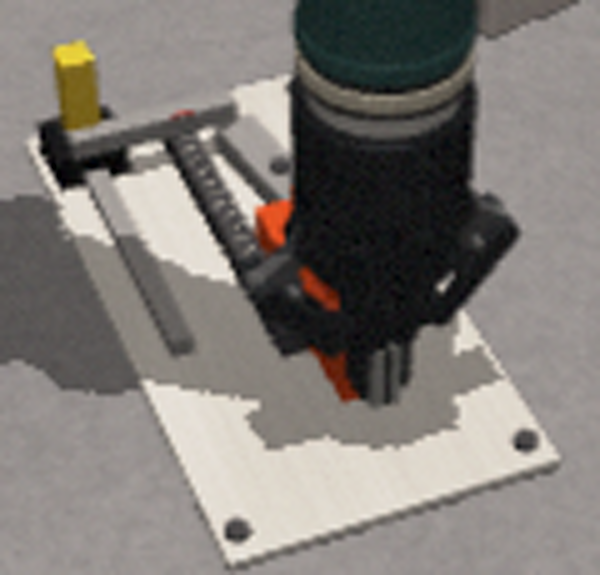

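Emit:
{"fn": "play_rows", "kwargs": {"slide": [[0.0005,0,0],[0.0005,0,0],[0,0,0]], "twist": [[0,0,0],[0,0,0],[0,0,0]], "jaw": [0,0,0]}}

```text
time_s: 17.65
ee_pos: [584.4, -0.2, 20.0]
orientation: [0.0, 0.693, 0.721, -0.0]
wrist_force: [-0.2, -1.8, 0.6]
finger_gap: 0.002
```

Emit:
{"fn": "play_rows", "kwargs": {"slide": [[0.0005,0,0],[0.0005,0,0],[0,0,0]], "twist": [[0,0,0],[0,0,0],[0,0,0]], "jaw": [0,0,0]}}

```text
time_s: 18.02
ee_pos: [584.3, 0.3, 20.0]
orientation: [0.0, 0.693, 0.721, -0.0]
wrist_force: [-0.2, -4.4, 0.3]
finger_gap: 0.002
```

Emit:
{"fn": "play_rows", "kwargs": {"slide": [[0.0005,0,0],[0.0005,0,0],[0,0,0]], "twist": [[0,0,0],[0,0,0],[0,0,0]], "jaw": [0,0,0]}}

```text
time_s: 18.4
ee_pos: [584.3, 0.8, 20.0]
orientation: [0.001, 0.693, 0.72, -0.0]
wrist_force: [0.8, -5.2, 0.7]
finger_gap: 0.0
```

Emit:
{"fn": "play_rows", "kwargs": {"slide": [[0.0005,0,0],[0.0005,0,0],[0,0,0]], "twist": [[0,0,0],[0,0,0],[0,0,0]], "jaw": [0,0,0]}}

```text
time_s: 18.77
ee_pos: [584.3, 1.0, 20.0]
orientation: [0.001, 0.694, 0.72, -0.001]
wrist_force: [0.6, -6.3, -0.3]
finger_gap: 0.001
```

Emit:
{"fn": "play_rows", "kwargs": {"slide": [[0.0005,0,0],[0.0005,0,0],[0,0,0]], "twist": [[0,0,0],[0,0,0],[0,0,0]], "jaw": [0,0,0]}}

```text
time_s: 19.15
ee_pos: [584.4, 1.2, 20.1]
orientation: [0.002, 0.694, 0.72, -0.001]
wrist_force: [0.1, -8.4, 0.8]
finger_gap: -0.002
```

Emit:
{"fn": "play_rows", "kwargs": {"slide": [[0.0005,0,0],[0.0005,0,0],[0,0,0]], "twist": [[0,0,0],[0,0,0],[0,0,0]], "jaw": [0,0,0]}}

```text
time_s: 19.52
ee_pos: [584.4, 1.4, 20.2]
orientation: [0.002, 0.694, 0.72, -0.001]
wrist_force: [0.5, -8.1, 0.5]
finger_gap: -0.002
```

Emit:
{"fn": "play_rows", "kwargs": {"slide": [[0.001,0,0],[0.001,0,0],[0,0,0]], "twist": [[0,0,0],[0,0,0],[0,0,0]], "jaw": [0,0,0]}}

```text
time_s: 19.9
ee_pos: [584.7, 1.8, 20.3]
orientation: [0.003, 0.694, 0.72, -0.001]
wrist_force: [-1.1, -11.8, 0.7]
finger_gap: -0.006
```

Emit:
{"fn": "play_rows", "kwargs": {"slide": [[0.001,0,0],[0.001,0,0],[0,0,0]], "twist": [[0,0,0],[0,0,0],[0,0,0]], "jaw": [0,0,0]}}

```text
time_s: 20.27
ee_pos: [584.9, 2.1, 20.5]
orientation: [0.004, 0.695, 0.719, -0.002]
wrist_force: [0.2, -13.2, 1.7]
finger_gap: 0.003
```

Emit:
{"fn": "play_rows", "kwargs": {"slide": [[0.001,0,0],[0.0005,0,0],[0,0,0]], "twist": [[0,0,0],[0,0,0],[0,0,0]], "jaw": [0,0,0]}}

```text
time_s: 20.65
ee_pos: [585.0, 2.2, 20.7]
orientation: [0.005, 0.695, 0.719, -0.002]
wrist_force: [0.7, -15.6, 1.5]
finger_gap: -0.0
```

Emit:
{"fn": "play_rows", "kwargs": {"slide": [[-0.002,0,0],[-0.003,0,0],[-0.006,0,0],[-0.01,0,0],[-0.01,0,0],[-0.005,0,-0.02],[0,0,-0.04],[0,0,-0.04],[0,0,-0.03],[0,0,0],[0,0,0]], "twist": [[0,0,0],[0,0,0],[0,0,0],[0,0,0],[0,0,0],[0,0,0],[0,0,0],[0,0,0],[0,0,0],[0,0,0],[0,0,0]], "jaw": [0,0,0,0,0,0,0,0,0,0,0]}}

```text
time_s: 22.02
ee_pos: [584.9, -25.2, 150.2]
orientation: [-0.0, 0.693, 0.721, 0.0]
wrist_force: [-0.4, 0.3, -0.2]
finger_gap: -0.001
```

Run:
```python
from h import *
import pickle
ci=robot.camera_info("wrist")
print(robot.get_state()["ee_pos"],robot.get_state()["wrist_force"]);im=robot.read_camera("wrist");cv2.imwrite("pics/w9.png",im[:,:,::-1])
pickle.dump(ci,open("w9.pkl","wb"))
```

```text
[584.91058292 -25.1898272  150.24997489] [-0.39783416  0.27588777 -0.18411304]
```

View pics/w9.png

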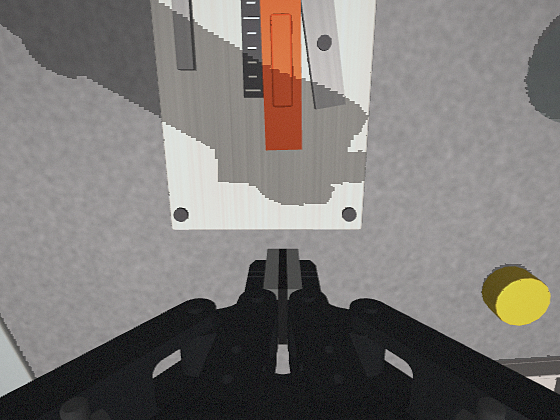

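Emit:
{"fn": "play_rows", "kwargs": {"slide": [[0.03,-0.005,-0.02],[0.042,-0.01,-0.02],[0.042,-0.01,0],[0.042,-0.01,0],[0.042,-0.01,0],[0.042,-0.01,0],[0.042,-0.01,0],[0.011,-0.003,0],[0,0,0],[0,0,0],[0,0,0]], "twist": [[0,0,0],[0,0,0],[0,0,0],[0,0,0],[0,0,0],[0,0,0],[0,0,0],[0,0,0],[0,0,0],[0,0,0],[0,0,0]], "jaw": [0,0,0,0,0,0,0,0,0,0,0]}}

```text
time_s: 23.45
ee_pos: [506.6, 262.5, 190.0]
orientation: [0.0, 0.694, 0.72, -0.0]
wrist_force: [-0.6, -0.1, 0.1]
finger_gap: 0.003
```

Run:
```python
from h import *
import pickle
ci=robot.camera_info("wrist")
print(robot.get_state()["ee_pos"],robot.get_state()["wrist_force"]);im=robot.read_camera("wrist");cv2.imwrite("pics/w10.png",im[:,:,::-1])
pickle.dump(ci,open("w10.pkl","wb"))
```

```text
[506.57546925 262.52409249 190.01519528] [-0.57625512 -0.10351425  0.0778819 ]
```

View pics/w10.png

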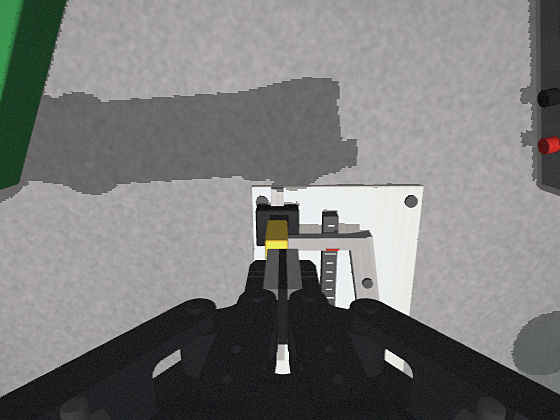

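Run:
```python
from h import *
import pickle
crop("pics/w10.png","pics/w10a.png",240,180,400,300,5)
```

```text
(no output)
```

View pics/w10a.png

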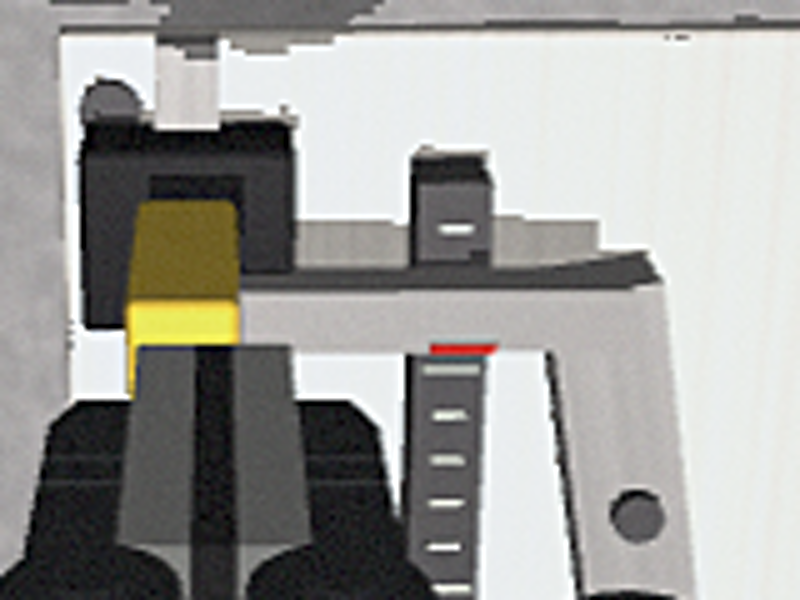

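Run:
```python
from h import *
import pickle
ci=pickle.load(open("w10.pkl","rb"))
print("post back",unproj("wrist",266.6,239.6,80,ci),unproj("wrist",287.6,239.6,80,ci))
print("post back foot",unproj("wrist",240+28.,180+201/5,30,ci),unproj("wrist",240+236/5,180+201/5,30,ci))
print("arm front",unproj("wrist",240+465/5,250.6,39,ci))
print("carriage back", unproj("wrist",278,180+152/5,30,ci))
```

```text
post back [495.66538995 230.79502613  80.        ] [511.89753347 231.36949326  80.        ]
post back foot [494.91404414 229.21224997  30.        ] [512.400565   229.83280665  30.        ]
arm front [554.87244301 205.25934249  39.        ]
carriage back [503.71626502 238.89941947  30.        ]
```

Run:
```python
from h import *
import pickle
ci=pickle.load(open("w9.pkl","rb"))
crop("pics/w9.png","pics/w9a.png",220,0,360,160,4)
a=unproj("wrist",265.5,150,42,ci);b=unproj("wrist",301.5,149.7,42,ci);print(a,b)
```

```text
[571.49155552  12.51655738  42.        ] [597.11456704  13.73849651  42.        ]
```

View pics/w9a.png

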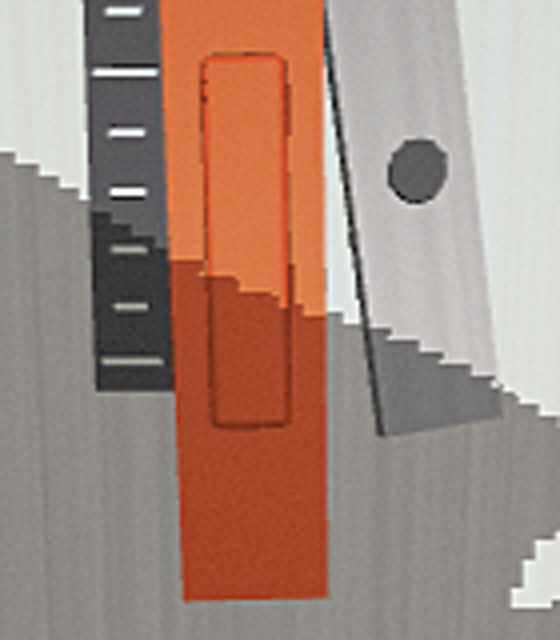

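Emit:
{"fn": "play_rows", "kwargs": {"slide": [[0,-0.002,0.03],[0,0,0.04],[0,0,0.035],[0,0,0.025],[0,0,0.01],[0,0,0],[0,0,0]], "twist": [[0,0,0],[0,0,0],[0,0,0],[0,0,0],[0,0,0],[0,0,0],[0,0,0]], "jaw": [0,0,0,0,0,0,0]}}

```text
time_s: 24.38
ee_pos: [504.8, 264.6, 51.0]
orientation: [0.0, 0.693, 0.721, 0.001]
wrist_force: [0.6, -0.1, 0.4]
finger_gap: -0.003
```

Emit:
{"fn": "play_rows", "kwargs": {"slide": [[-0.008,0,0],[-0.008,0,0],[-0.006,0,0],[-0.006,0,0],[-0.009,0,0],[-0.009,0,0],[-0.009,0,0],[-0.009,0,0],[-0.009,0,0],[-0.009,0,0],[-0.006,0,0],[0,0,0]], "twist": [[0,0,0],[0,0,0],[0,0,0],[0,0,0],[0,0,0],[0,0,0],[0,0,0],[0,0,0],[0,0,0],[0,0,0],[0,0,0],[0,0,0]], "jaw": [0,0,0,0,0,0,0,0,0,0,0,0]}}

```text
time_s: 25.88
ee_pos: [507.0, 175.5, 49.9]
orientation: [-0.0, 0.694, 0.72, -0.001]
wrist_force: [-1.0, -0.7, -0.3]
finger_gap: -0.001
```

Run:
```python
from h import *
import pickle
ci=robot.camera_info("wrist");pickle.dump(ci,open("w11.pkl","wb"))
print(robot.get_state()["ee_pos"],robot.get_state()["wrist_force"])
for n in("wrist","scene","side"):
    im=robot.read_camera(n);cv2.imwrite(f"pics/{n}11.png",im[:,:,::-1])
crop("pics/scene11.png","pics/s11.png",270,150,420,260,5)
crop("pics/side11.png","pics/d11.png",200,110,320,225,5)
```

```text
[506.9880374  175.4921133   49.86339118] [-1.00194992 -0.70138092 -0.32970641]
```

View pics/s11.png

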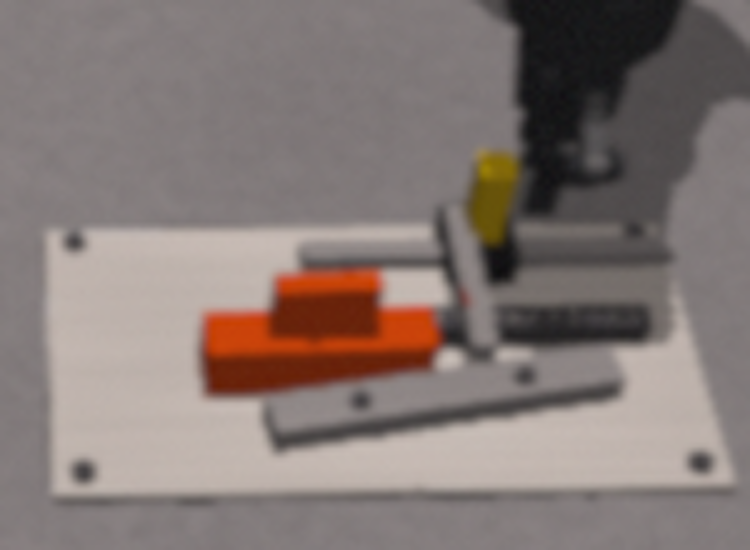

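View pics/wrist11.png

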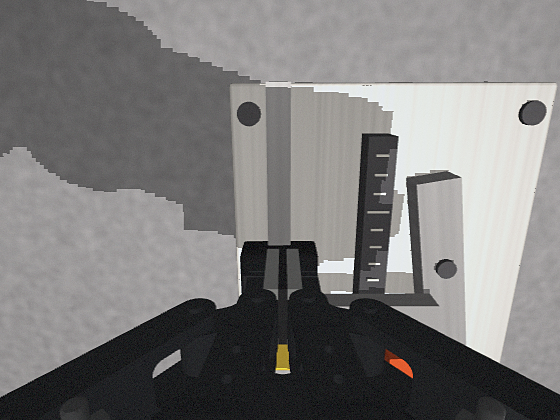

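Emit:
{"fn": "play_rows", "kwargs": {"slide": [[-0.002,0,0],[-0.002,0,0],[-0.002,0,0],[-0.002,0,0],[-0.002,0,0],[0,0,0]], "twist": [[0,0,0],[0,0,0],[0,0,0],[0,0,0],[0,0,0],[0,0,0]], "jaw": [0,0,0,0,0,0]}}

```text
time_s: 26.78
ee_pos: [507.8, 166.1, 50.0]
orientation: [0.0, 0.693, 0.721, -0.0]
wrist_force: [-0.2, -0.9, 0.3]
finger_gap: -0.0
```

Run:
```python
from h import *
for n in("scene","side"):
    im=robot.read_camera(n);cv2.imwrite(f"pics/{n}12.png",im[:,:,::-1])
a=cv2.imread("pics/scene12.png")[195:235,330:390];b=cv2.imread("pics/side12.png")[115:165,210:285]
cv2.imwrite("pics/s12.png",cv2.resize(a,None,fx=10,fy=10,interpolation=cv2.INTER_CUBIC))
cv2.imwrite("pics/d12.png",cv2.resize(b,None,fx=10,fy=10,interpolation=cv2.INTER_CUBIC))
```

```text
(no output)
```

View pics/s12.png

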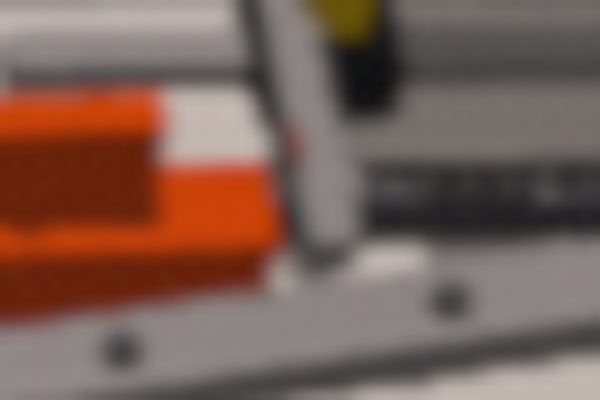

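View pics/d12.png

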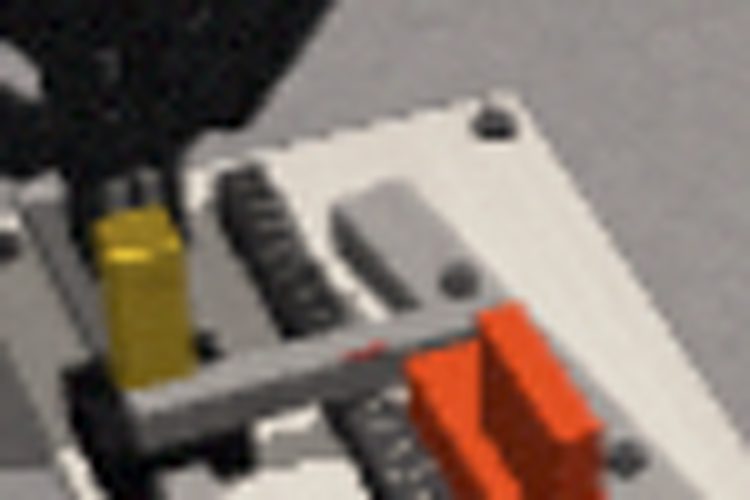

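Emit:
{"fn": "play_rows", "kwargs": {"slide": [[-0.001,0,0],[-0.001,0,0],[0,0,0]], "twist": [[0,0,0],[0,0,0],[0,0,0]], "jaw": [0,0,0]}}

```text
time_s: 27.25
ee_pos: [508.1, 164.6, 50.0]
orientation: [0.0, 0.693, 0.721, 0.0]
wrist_force: [0.2, 0.6, 0.2]
finger_gap: 0.0
```

Emit:
{"fn": "play_rows", "kwargs": {"slide": [[-0.001,0,0],[-0.001,0,0],[0,0,0]], "twist": [[0,0,0],[0,0,0],[0,0,0]], "jaw": [0,0,0]}}

```text
time_s: 27.62
ee_pos: [508.1, 162.4, 50.0]
orientation: [0.0, 0.693, 0.721, 0.0]
wrist_force: [0.5, 1.7, 0.2]
finger_gap: -0.004
```

Run:
```python
from h import *
for n in("scene","side"):
    im=robot.read_camera(n);cv2.imwrite(f"pics/{n}13.png",im[:,:,::-1])
a=cv2.imread("pics/scene13.png")[195:235,330:390];b=cv2.imread("pics/side13.png")[115:165,210:285]
cv2.imwrite("pics/s13.png",cv2.resize(a,None,fx=10,fy=10,interpolation=cv2.INTER_CUBIC))
cv2.imwrite("pics/d13.png",cv2.resize(b,None,fx=10,fy=10,interpolation=cv2.INTER_CUBIC))
F=np.array([robot.get_state()["wrist_force"]]);print(F)
```

```text
[[-0.14086631  1.50316102  0.8836662 ]]
```

View pics/s13.png

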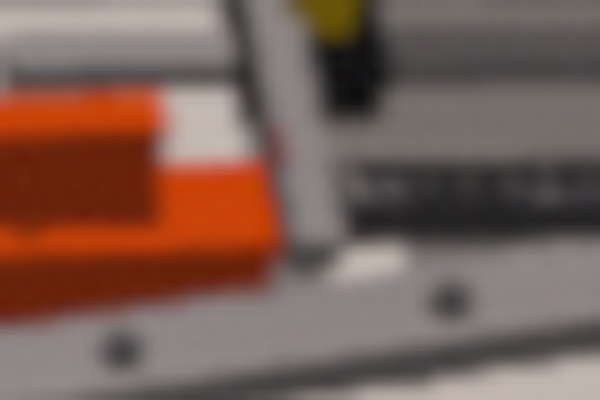

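View pics/d13.png

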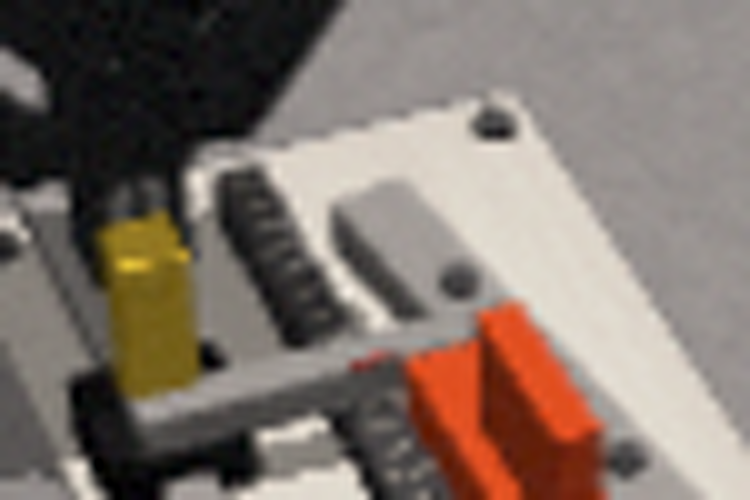

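Emit:
{"fn": "play_rows", "kwargs": {"slide": [[-0.0005,0,0],[-0.0005,0,0],[0,0,0]], "twist": [[0,0,0],[0,0,0],[0,0,0]], "jaw": [0,0,0]}}

```text
time_s: 28.1
ee_pos: [507.9, 161.6, 49.9]
orientation: [-0.0, 0.693, 0.721, -0.0]
wrist_force: [0.0, 1.2, 0.0]
finger_gap: 0.001
```

Emit:
{"fn": "play_rows", "kwargs": {"slide": [[-0.0005,0,0],[-0.0005,0,0],[0,0,0]], "twist": [[0,0,0],[0,0,0],[0,0,0]], "jaw": [0,0,0]}}

```text
time_s: 28.48
ee_pos: [507.9, 160.5, 49.9]
orientation: [-0.0, 0.693, 0.721, -0.0]
wrist_force: [0.6, 0.5, 0.5]
finger_gap: -0.002
```

Emit:
{"fn": "play_rows", "kwargs": {"slide": [[-0.0005,0,0],[-0.0005,0,0],[0,0,0]], "twist": [[0,0,0],[0,0,0],[0,0,0]], "jaw": [0,0,0]}}

```text
time_s: 28.85
ee_pos: [508.0, 159.5, 49.9]
orientation: [-0.0, 0.693, 0.721, -0.0]
wrist_force: [1.2, -0.0, -0.5]
finger_gap: 0.001
```

Emit:
{"fn": "play_rows", "kwargs": {"slide": [[-0.0005,0,0],[-0.0005,0,0],[0,0,0]], "twist": [[0,0,0],[0,0,0],[0,0,0]], "jaw": [0,0,0]}}

```text
time_s: 29.22
ee_pos: [508.0, 158.5, 49.9]
orientation: [0.0, 0.693, 0.721, -0.0]
wrist_force: [-0.6, 0.5, -0.6]
finger_gap: 0.003
```

Run:
```python
from h import *
for n in("scene","side"):
    im=robot.read_camera(n);cv2.imwrite(f"pics/{n}14.png",im[:,:,::-1])
a=cv2.imread("pics/scene14.png")[195:235,330:390];b=cv2.imread("pics/side14.png")[115:165,210:285]
cv2.imwrite("pics/s14.png",cv2.resize(a,None,fx=10,fy=10,interpolation=cv2.INTER_CUBIC))
cv2.imwrite("pics/d14.png",cv2.resize(b,None,fx=10,fy=10,interpolation=cv2.INTER_CUBIC))
F=np.array([robot.get_state()["wrist_force"]]);print(F)
```

```text
[[-0.4417569   0.35398974  0.02515939]]
```

View pics/s14.png

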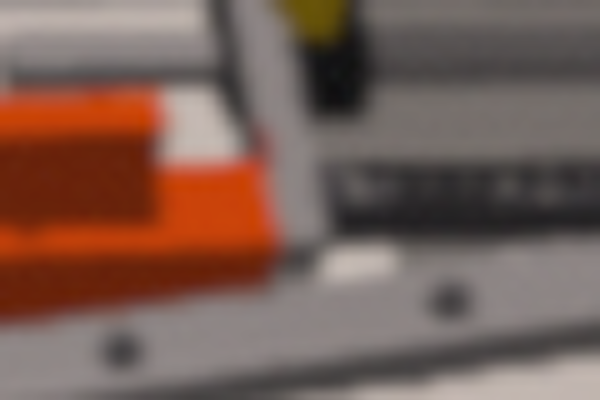

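View pics/d14.png

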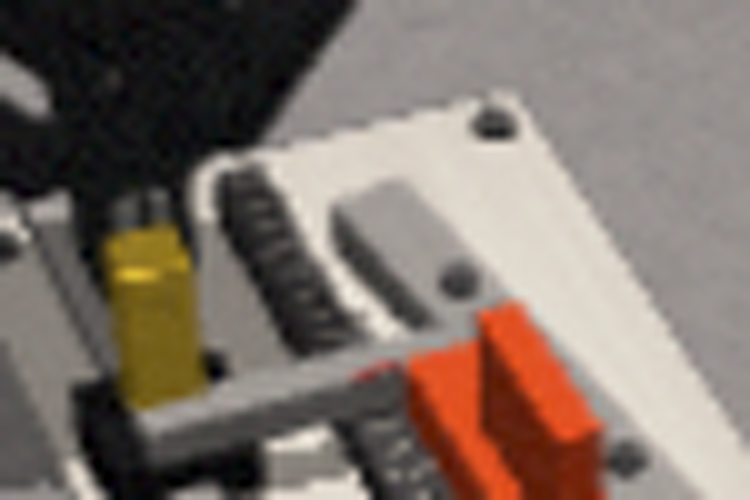

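Emit:
{"fn": "play_rows", "kwargs": {"slide": [[-0.0005,0,0],[-0.0005,0,0],[0,0,0]], "twist": [[0,0,0],[0,0,0],[0,0,0]], "jaw": [0,0,0]}}

```text
time_s: 29.7
ee_pos: [508.0, 158.1, 49.9]
orientation: [-0.0, 0.693, 0.721, 0.0]
wrist_force: [-0.3, 2.6, -0.3]
finger_gap: -0.004
```

Emit:
{"fn": "play_rows", "kwargs": {"slide": [[-0.0005,0,0],[0,0,0]], "twist": [[0,0,0],[0,0,0]], "jaw": [0,0]}}

```text
time_s: 29.95
ee_pos: [508.0, 158.0, 49.9]
orientation: [-0.0, 0.693, 0.721, 0.0]
wrist_force: [-2.2, 4.7, -0.8]
finger_gap: 0.005
```

Emit:
{"fn": "play_rows", "kwargs": {"slide": [[-0.0005,0,0],[0,0,0]], "twist": [[0,0,0],[0,0,0]], "jaw": [0,0]}}

```text
time_s: 30.2
ee_pos: [508.0, 158.0, 49.9]
orientation: [-0.001, 0.693, 0.721, 0.0]
wrist_force: [-0.4, 4.6, -0.0]
finger_gap: -0.001
```

Emit:
{"fn": "play_rows", "kwargs": {"slide": [[0.001,0,0],[0.002,0,0],[0.005,0,0],[0.01,0,0],[0.01,0,-0.01],[0.02,0,-0.04],[0.03,0.02,-0.05],[0.04,0.02,-0.05],[0.03,0.01,-0.05],[0.01,0,-0.03],[0,0,0],[0,0,0]], "twist": [[0,0,0],[0,0,0],[0,0,0],[0,0,0],[0,0,0],[0,0,0],[0,0,0],[0,0,0],[0,0,0],[0,0,0],[0,0,0],[0,0,0]], "jaw": [0,0,0,0,0,0,0,0,0,0,0,0]}}

```text
time_s: 31.7
ee_pos: [549.6, 313.2, 276.0]
orientation: [-0.0, 0.693, 0.721, -0.001]
wrist_force: [0.1, 0.1, -0.6]
finger_gap: 0.001
```

Run:
```python
from h import *
import pickle
ci=robot.camera_info("wrist");pickle.dump(ci,open("w15.pkl","wb"))
print(robot.get_state()["ee_pos"],robot.get_state()["wrist_force"])
for n in("wrist","scene","side"):
    im=robot.read_camera(n);cv2.imwrite(f"pics/{n}15.png",im[:,:,::-1])
a=cv2.imread("pics/scene15.png")[195:235,330:390]
cv2.imwrite("pics/s15.png",cv2.resize(a,None,fx=10,fy=10,interpolation=cv2.INTER_CUBIC))
crop("pics/side15.png","pics/d15.png",200,110,320,225,5)
```

```text
[549.62115735 313.16761592 275.961402  ] [ 0.08174767  0.06908114 -0.64470352]
```

View pics/wrist15.png

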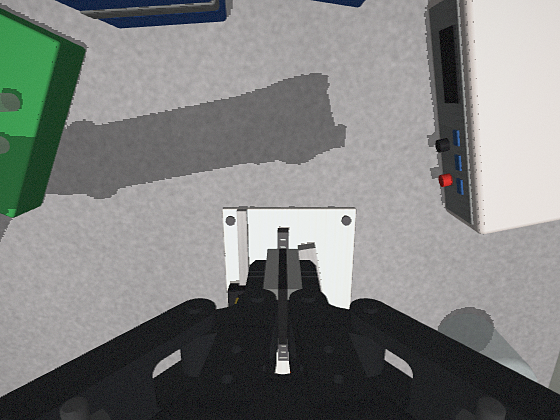

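View pics/s15.png

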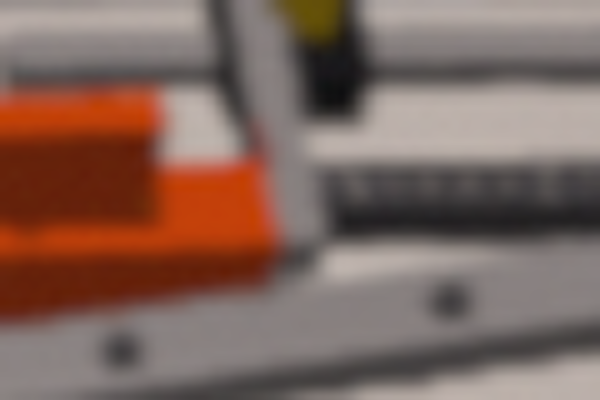

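View pics/d15.png

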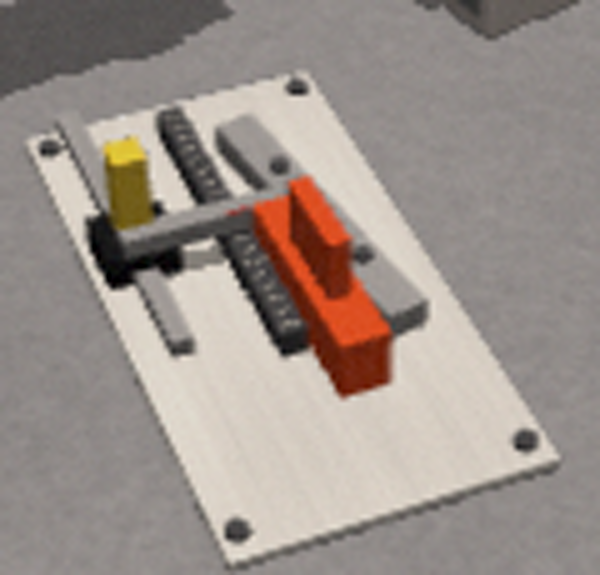

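Run:
```python
from h import *
print(robot.hand_in())
```

```text
the job is handed in; nothing more can be done
None
```

The orange dam is wedged in the gauge, and the cursor's arm is touching its end. I handed the job in at about 32 s, and no verdict was reported.

- **Wedging:** I gripped the dam by its fin, stood it in the wide end of the slot and let go. I then pushed it by its tail in small steps, up to about 16 N. After letting go it lay parallel to the fence and did not come back with the fingers. My image fits put its thickness at about 26 mm.
- **Cursor:** I slid it by its post until it stopped, at about 4.6 N. The dam did not visibly move, so the arm's push was held by more than I'd expect from friction on the floor alone.
- **Final pictures:** The scene and side views show the arm against the dam's end and the dam upright along the fence. The gripper was well clear.
- **Not measured directly:** I could not measure the force left on the jaw; I judge it only from the dam holding against the arm's push. I never moved near the blue dam, but I did not recheck its position at the end.
- **One check disagreed:** My first wrist-camera fix of the gauge was about 12 mm off, because I had used the camera pose from just after the picture. With the right pose it agreed with the other cameras to a few millimetres.

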